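Show a turned chair spindle to the inspection camera

ROBOT

A 6-joint arm with a two-finger parallel gripper is mounted at the origin on the work surface. World frame = base frame: x ahead of the robot, y to its left, z up, the work surface at z = 0. Lengths are in m, angles in rad, forces in N, time in s.
With the tool pointing down it reaches from about 0.35 to 0.95 m from the base axis. Payload 17.4 kg.
Tool frame: the origin (TCP) lies midway between the tips of the shut fingers; the grasp point (between the pads) lies 19 mm behind it; z points along the fingers, y is the line along which they close (so a half turn about z gives the same grasp; the last joint's range is limited). The gripper opens to 93 mm and grips with 3 to 60 N. Pads are 15 mm wide; open, the fingers measure 128 mm over their backs; the gripper's body (75 mm by 188 mm) begins 65 mm behind the grasp point.
Start: joints at [-1.221, 0.116, 1.442, -0, 1.584, -0.038], TCP at [0.255, -0.625, 0.219] pointing down, gripper open.
Joint ranges: [-2.83, 2.83], [-0.83, 2.19], [0.07, 2.5], [-1.14, 4.28], [0.01, 3], [-2.97, 2.97]. Speed limits (rad/s): [1.89, 1.89, 2.22, 3.14, 3.14, 3.14].

INTERFACE

Orientations are given as [roll, pitch, yaw] about the fixed x, y, z axes, in that order (R = Rz(yaw) Ry(pitch) Rx(roll)).
In Python, from workcell import env gives the robot as it stands.
- The arm moves only by the shell command python3 -m inch 'ROWS' [FORCE]. ROWS is JSON, a list of rows, each a list of 5 numbers: the shift along the tool's x, y, z in cm, then the turn about the tool's z in degrees, then the opening, from -1 (shut) to 1 (fully open). In form: [[tx, ty, tz, turn, grip], ...]. A call has 1 to 5 rows; each row is the pose to reach, as a shift and turn from the pose commanded when the call began, along the tool's axes at that moment; what a row does not reach only later rows make up. A row lasts 1/8 s, in which the tool goes at most 62.5 mm and 10.7 degrees, less where a joint would pass 70% of its speed; a pose out of reach is approached as far as the arm can. A call with a gripper value outside its range is refused whole. The fingers move at their own pace and stop on an object; FORCE is the grip in N (left out, the last holds). Time passes only in rows, so rows that repeat a pose let the fingers close. It gives the time, the measured TCP pose, the force, the opening and the grip force at its end, in the units of the state.
- env.read_state(): the state, without advancing time (a new reading comes with each control period).
- env.read_camera(name): name is "side" or "top"; returns a dict with "img" (384x512x3 uint8, red, green, blue), "mtx" (3x3 intrinsics, pixels), "k1" (the pictures are not rectified: a ray, as slopes to the right and down, at radius r is drawn at 1 + k1 r^2 times it, then the intrinsics apply), "rvec" (rotation vector, rad) and "tvec" (3), from world to camera coordinates, as OpenCV has them. Camera axes: x right, y down, z forward; pixel columns grow to the right and rows downward; lengths in m; the calibration is good to about 2 mm. A picture is of the moment at which its call begins. There is no depth.
- env.job_done(): hands the job in; it is judged then, once.
The state is a dict: "time": time; "joints": joint angles; "dq": joint speeds; "tau": joint torques, N m; "tcp_pos": TCP position; "tool_rot": TCP orientation; "force": force on the tool from outside, world axes, zero at the start; "ft_torque": the same for the moment, N m; "finger_gap": opening from 0.0 (shut) to 1.0 (fully open); "finger_force": force on a finger pad.
Only numpy, scipy, OpenCV 4.12 (cv2) and the standard library are available. Lean on these libraries where they do the work, as an engineer would, in place of code of your own. Each camera call takes 0.05 s, during which the arm holds its last target. There are 200 camera calls.

TASK

Swing the red keeper on the bench cradle fully aside and leave it there, then lift the turned spindle out of the cradle and hold it up to the inspection camera: pale tenon end towards the lens, the spindle in line with the direction the camera looks, and the end of the tenon centred about 80 mm in front of the lens. Finish while still holding it there, steady in the air. Do not touch the camera or disturb the other things on the bench.

Things in the scene. Friction and masses are not known exactly. Their poses are not given: they have to be found in the camera images.
- cradle: plywood cradle fixed to the bench, base 180 (x) x 130 (y) x 12 mm; two wooden V-rests 18 mm thick at its x = +65 and -65 mm, 62 mm high, carry the spindle along the cradle's x with the spindle's axis at y = 0, 60 mm above the bench. Between the rests it is open down to the 12 mm base. Origin: centre of the underside, on the bench; z up
- keeper (a joint): angle (rad) of the keeper, a flat red bar 22 mm wide, 78 to 88 mm above the bench, on an upright pivot at cradle x = +65, y = -45 mm. At 0 (closed) it points along the cradle's +y across the spindle; the value grows as its free end swings clockwise from above, to the cradle's +x, up to a stop at 1.6 (fully aside). Light friction, stays where left. Starts at 0 to 0.35
- keeper_peg (a point): on the axis of the upright wooden peg (12 mm diameter) at the keeper's free end, 90 mm from the pivot; the peg stands from 88 to 125 mm above the bench, this point at 107 mm. Pinch it from above or push it sideways
- spindle: turned mid-brown chair spindle, about 85 g. Along its x: pale tenon 16 mm diameter, 27 mm long, ending at x = +110; 26 mm beads at x = +50..80 and -50..-80 lying in the V-rests; between them a plain 24 mm cylinder, the place to grip; a 28 mm knob ending at x = -119 mm. Origin on its axis at x = 0. It lies along the cradle's +x, up to 6 mm off the middle; it can roll about its axis
- tenon (a point): centre of the end face of the spindle's pale tenon, spindle x = +110 mm
- camera: inspection camera on a stand fixed to the bench: black base 130 x 120 mm, aluminium post 345 mm high, black fork carrying the grey camera head (70 x 56 x 56 mm) whose tilt pivot is 300 mm above this origin. Origin: on the bench below the tilt pivot; it looks along its -x, z up
- lens (a point): centre of the lens glass (black lens 42 mm wide, white ring light 54 mm). The camera looks along this frame's -x, dipping 9 to 26 degrees below level; +x points back into the camera, y is level. When shown well, the spindle's +x goes along this +x and the tenon's end is at x = -80 mm, y = z = 0 here
- spare_a: a spare chair spindle of the same shape and size but all dark brown, lying in the shallow plywood tray; a bystander. Origin mid-length on its axis
- spare_b: a spare chair spindle of the same shape and size but all dark brown, lying in the shallow plywood tray; a bystander. Origin mid-length on its axis
- flask: steel drinking flask with black cap, 68 mm diameter, 230 mm high, upright; a bystander. Origin under its foot
- glue: yellow glue bottle with red cap, 60 mm diameter, 170 mm high, upright; a bystander. Origin under its foot
- mallet: wooden mallet lying flat, handle along its -x to x = -160 mm, head 70 x 120 x 60 mm centred at x = +70 mm; a bystander. Origin on the bench below its length
- tape: roll of blue tape lying flat, 100 mm outside, 25 mm high; a bystander. Origin under its centre
- puppet_head: carved wooden puppet head on a round foot, 72 mm wide at the foot, 126 mm high, upright; a bystander. Origin under its foot
Not all that is in view belongs to the job. Leave any blue or turquoise look-alike of the cradle alone.

How it is judged:
By the outcome, as a careful person would: the job done as asked, in the order asked, and still so for the second after the job is handed in, while the arm keeps its last pose, push and grip.
It also fails if it takes over 51 s, if anything falls off the work surface, if the arm or the gripper's body presses on something with over 40 N, if the wrist force passes 120 N, or if a joint passes its speed limit or range.

## Working session

There is one attempt and no reset: what is moved stays moved. The work goes in short steps, Python scripts to look and compute and a shell command to move; the robot and the scene stay as the last step left them, time stands still between calls to the robot, and variables do not carry over. Pictures are saved under pics/ and viewed, at most 10 in all, crops included, and the job is handed in when it is done.

```bash
ls; mkdir -p pics; cat > h.py <<'E'
import numpy as np, cv2
from workcell import env
def save(n):
    c=env.read_camera(n); return c
def ray(c,u,v):
    K=np.array(c['mtx']);x=(u-K[0,2])/K[0,0];y=(v-K[1,2])/K[1,1]
    d=np.array([x,y]);s=d.copy()
    for _ in range(30): s=d/(1+c['k1']*(s@s))
    R=cv2.Rodrigues(np.array(c['rvec'],float))[0]
    t=np.array(c['tvec'],float).ravel()
    o=-R.T@t; w=R.T@np.array([s[0],s[1],1]); return o,w/np.linalg.norm(w)
def atz(c,u,v,z):
    o,w=ray(c,u,v); return o+w*(z-o[2])/w[2]
def proj(c,P):
    P=np.atleast_2d(P).astype(float)
    R=cv2.Rodrigues(np.array(c['rvec'],float))[0]; p=P@R.T+np.array(c['tvec'],float).ravel()
    s=p[:,:2]/p[:,2:]; s=s*(1+c['k1']*(s**2).sum(1,keepdims=True)); K=np.array(c['mtx'])
    return s*[K[0,0],K[1,1]]+[K[0,2],K[1,2]]
def tri(ca,pa,cb,pb):
    o1,w1=ray(ca,*pa);o2,w2=ray(cb,*pb)
    A=np.stack([w1,-w2],1);s=np.linalg.lstsq(A,o2-o1,rcond=None)[0]
    a=o1+w1*s[0];b=o2+w2*s[1];return (a+b)/2,np.linalg.norm(a-b)
E
python3 - <<'E'
from h import *
import pickle
C={}
for n in('side','top'):
    c=env.read_camera(n);C[n]=c
    im=cv2.resize(c['img'][:,:,::-1],(800,600),interpolation=cv2.INTER_CUBIC);cv2.imwrite(f'pics/{n}0.png',im)
    print(n,c['mtx'],c['k1'],ray(c,256,192))
pickle.dump(C,open('c0.pkl','wb'))
print(env.read_state())
E
```

```text
pics
side [[397.45672593   0.         259.00620963]
 [  0.         397.45672593 193.3597024 ]
 [  0.           0.           1.        ]] -0.028601319441533202 (array([ 0.42211908, -1.23098849,  1.19488438]), array([ 0.05086326,  0.75960802, -0.64838923]))
top [[438.71498626   0.         248.99755568]
 [  0.         438.71498626 191.09442901]
 [  0.           0.           1.        ]] 0.03528972142974172 (array([ 0.41511981, -0.05411951,  1.91967495]), array([ 0.05638558, -0.0207114 , -0.99819422]))
{'time': 0.1, 'joints': array([-1.22080761e+00,  1.16428052e-01,  1.44219096e+00, -1.35537970e-05,
        1.58401575e+00, -3.77636783e-02]), 'dq': array([ 0.00091568, -0.00025161, -0.00311356,  0.00124304,  0.00032302,
        0.00110746]), 'tau': array([ 2.24038362e-03, -7.22889519e+01, -6.23862648e+01,  7.82033242e-02,
        2.27449456e-02, -6.99724728e-05]), 'tcp_pos': array([ 0.25516982, -0.62470878,  0.21799039]), 'tool_rot': array([-3.14055077e+00, -2.58015863e-05,  3.87752209e-01]), 'force': array([0.20846482, 0.19873521, 0.12995564]), 'ft_torque': array([0.03945043, 0.02250856, 0.03636617]), 'finger_force': 0.0, 'finger_gap': 0.9982042506311677}
```

View pics/side0.png

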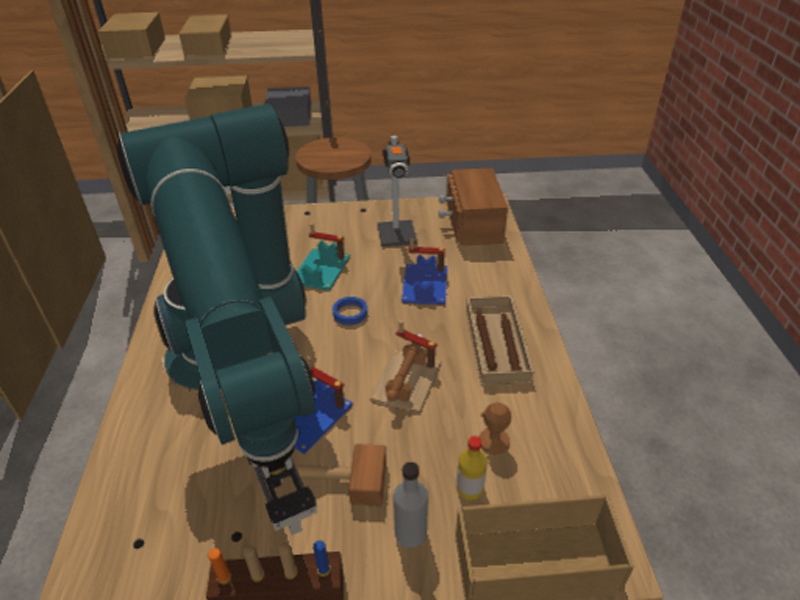

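View pics/top0.png

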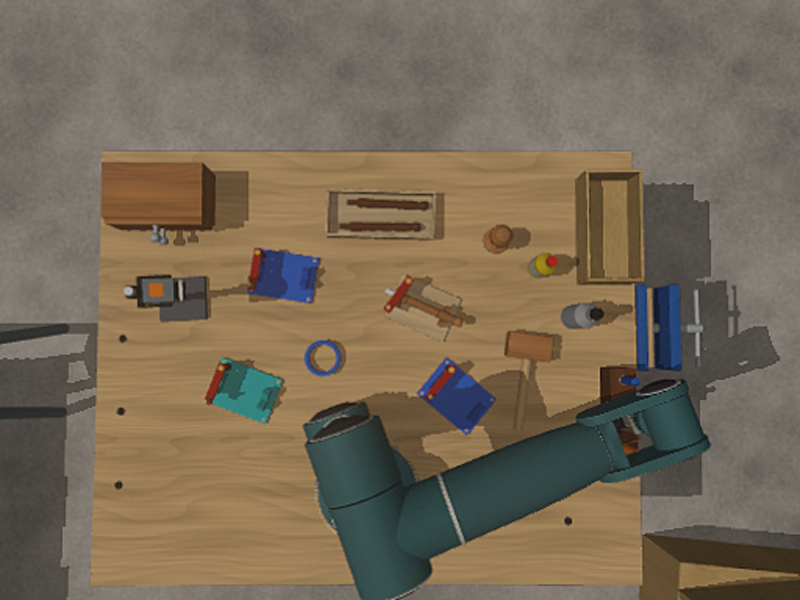

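The side view shows the plywood cradle and mid-brown spindle at about (407,370), and the inspection camera at (397,160). The top view shows the cradle at (425,305) and the camera at (155,290).

Cradle candidates in the top view: plywood (425,305), blue (285,275), turquoise (245,390) and blue (457,397). The plywood one holding the spindle fits the description and the others are look-alikes. I'll confirm with an enlarged crop.

```bash
python3 - <<'E'
from h import *
import pickle
C=pickle.load(open('c0.pkl','rb'))
def cr(n,x0,y0,w,h):
    im=C[n]['img'][y0:y0+h,x0:x0+w,::-1]
    return cv2.resize(im,(400,300),interpolation=cv2.INTER_CUBIC)
# scale 400/80=5
a=np.vstack([np.hstack([cr('top',240,165,80,60),cr('side',225,205,80,60)]),np.hstack([cr('top',70,160,80,60),cr('side',225,82,80,60)])])
cv2.imwrite('pics/crop0.png',a)
E
```

```text
(no output)
```

View pics/crop0.png

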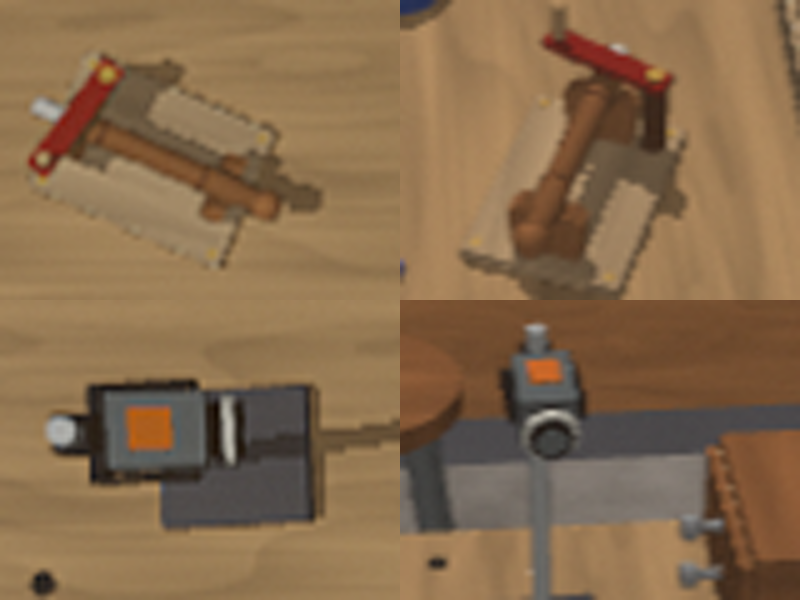

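The crop confirms it: plywood cradle with the mid-brown spindle, pale tenon at top crop (45,108), keeper peg at (42,158) and pivot at (107,74). Next I fit the cradle pose and enlarge the inspection camera.

```bash
python3 - <<'E'
from h import *
import pickle
from scipy.optimize import least_squares
C=pickle.load(open('c0.pkl','rb'));T,S=C['top'],C['side']
f=lambda x,y,ox,oy:((x+.5)/5-.5+ox,(y+.5)/5-.5+oy)
t=lambda x,y:f(x,y,240,165); s=lambda x,y:f(x-400,y,225,205)
obs=[('top',t(275,130),(-.09,-.065,.012)),('top',t(220,268),(-.09,.065,.012)),('top',t(30,180),(.09,.065,.012)),
('top',t(107,74),(.065,-.045,.09)),('side',s(656,75),(.065,-.045,.09)),('side',s(462,255),(-.09,.065,.012))]
def W(p,P): c,q=np.cos(p[2]),np.sin(p[2]); return np.array([p[0]+c*P[0]-q*P[1],p[1]+q*P[0]+c*P[1],P[2]])
def res(p): return np.concatenate([(proj(C[n],W(p,P))[0]-o) for n,o,P in obs])
r=least_squares(res,[.45,-.1,1.2],loss='soft_l1');p=r.x
print('cradle',p,np.degrees(p[2]),'\n',res(p).reshape(-1,2).round(2))
peg,e=tri(T,t(42,158),S,s(558,12));print('pegtop',peg,e)
piv=W(p,(.065,-.045,.09))
for q in (atz(T,*t(42,158),.125),atz(S,*s(558,12),.125)):
    d=q-piv;print('peg',q,np.linalg.norm(d[:2]),'keeper',p[2]+np.pi/2-np.arctan2(d[1],d[0]))
ten=atz(T,*t(33,102),.068);knob=atz(T,*t(277,208),.06)
ci=lambda w:np.array([[np.cos(p[2]),np.sin(p[2])],[-np.sin(p[2]),np.cos(p[2])]])@(w[:2]-p[:2])
print('tenon end in cradle',ci(ten),'knob end',ci(knob))
def cr(n,x0,y0,w,h): return cv2.resize(C[n]['img'][y0:y0+h,x0:x0+w,::-1],(w*16,h*16),interpolation=cv2.INTER_CUBIC)
a=np.hstack([cr('top',76,174,25,22),cr('side',242,85,25,32)[:352]])
cv2.imwrite('pics/cam0.png',np.hstack([cr('top',80,172,30,32)[:,:],cr('side',243,85,20,32)]))
E
```

```text
cradle [ 0.50617245 -0.15580597  1.16724846] 66.87841013662418 
 [[ 0.51 -0.34]
 [-0.09 -0.45]
 [-0.22  0.84]
 [ 0.16 -0.42]
 [-0.14  0.31]
 [-0.34 -0.73]]
pegtop [ 0.50006214 -0.05862202  0.11510746] 0.0007126457149677936
peg [ 0.49924183 -0.05858896  0.125     ] 0.0921379467518831 keeper 0.23759783066443596
peg [ 0.49970183 -0.06935317  0.125     ] 0.08573878002327935 keeper 0.14003759146486994
tenon end in cradle [0.11326745 0.00141876] knob end [-0.11207289  0.00230953]
```

View pics/cam0.png

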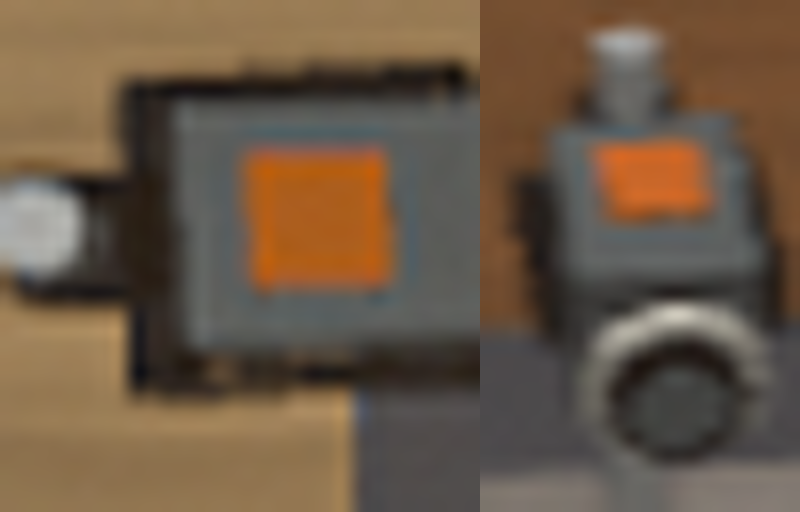

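Enlarged crop: the head's top face and orange tag are clear in both views (side tag at about (655,180), lens at (672,400)). Now I fit the camera pose and work out the peg moves.

```bash
python3 - <<'E'
from h import *
import pickle
from scipy.optimize import least_squares
C=pickle.load(open('c0.pkl','rb'))
t5=lambda x,y:((x+.5)/5-.5+70,(y-300+.5)/5-.5+160)
t16=lambda x,y:((x+.5)/16-.5+80,(y+.5)/16-.5+172)
s=lambda x,y:((x-480+.5)/16-.5+243,(y+.5)/16-.5+85)
# head frame: x back, y level(left when facing +x), z up. +x ~ world +y => +y ~ world -x
obs=[('top',t16(178,98),'c',(.035,-.028,.028)),('top',t16(186,345),'c',(.035,.028,.028)),
('top',t5(205,388),'c',(-.035,-.028,.028)),('top',t5(205,468),'c',(-.035,.028,.028)),
('side',s(552,125),'c',(.035,.028,.028)),('side',s(738,118),'c',(.035,-.028,.028)),
('side',s(757,270),'c',(-.035,-.028,.028)),('side',s(570,277),'c',(-.035,.028,.028)),
('side',s(673,399),'l',0),('top',t5(230,431),'r',0),('side',s(675,385),'r',0)]
def M(p):
    cy,sy=np.cos(p[2]),np.sin(p[2]);cp,sp=np.cos(p[3]),np.sin(p[3])
    # x axis up by pitch
    return np.array([[cy*cp,-sy,-cy*sp],[sy*cp,cy,-sy*sp],[sp,0,cp]])
def pt(p,k,P):
    P={'c':lambda:np.array(P)+[p[6],0,0],'l':lambda:np.array([-p[4],0,0]),'r':lambda:np.array([-p[5],0,0])}[k]()
    return np.array([p[0],p[1],p[7]])+M(p)@P
def res(p): return np.concatenate([np.concatenate([proj(C[n],pt(p,k,P))[0]-o for n,o,k,P in obs]),[(p[7]-.3)/.002,(p[6])/.01]])
for fp in (None,9,13,17,21,26):
    g=(lambda p:res(p)) if fp is None else (lambda p:np.append(res(p),(p[3]-np.radians(fp))*1e4))
    r=least_squares(g,[.5,.6,1.57,.25,.06,.05,0,.3],loss='soft_l1');p=r.x
    print(fp,p.round(4),'yaw,pitch',np.degrees(p[2:4]).round(1),r.cost.round(3),'lens',pt(p,'l',0).round(4))
    if fp is None: print(res(p)[:-2].reshape(-1,2).round(2).tolist())
cr=np.array([.5062,-.1558]);yw=1.1672;R=np.array([[np.cos(yw),-np.sin(yw)],[np.sin(yw),np.cos(yw)]])
piv=np.array([.065,-.045])
tool=.38775;tx=np.array([np.cos(tool),np.sin(tool)]);ty=np.array([np.sin(tool),-np.cos(tool)])
tcp=env.read_state()['tcp_pos']
for k in (.21,.24,.5,.75,1.0,1.25,1.45,1.6,1.65):
    w=cr+R@(piv+.09*np.array([np.sin(k),np.cos(k)]));d=w-tcp[:2]
    print(k,w.round(4),'tool cm',(d@tx*100).round(2),(d@ty*100).round(2))
E
```

```text
None [ 0.5299  0.4825  1.5979  0.2104  0.0596  0.0513 -0.002   0.2996] yaw,pitch [91.6 12.1] 1.262 lens [0.5315 0.4242 0.2872]
[[-0.15, -0.34], [-0.56, -0.27], [0.33, 0.01], [0.46, -0.65], [-0.55, 0.05], [-0.43, -0.2], [0.01, -0.14], [-0.31, 0.14], [-0.28, 0.04], [0.16, -0.39], [-0.58, -0.25]]
9 [ 0.5299  0.4814  1.595   0.1571  0.0624  0.0509 -0.0023  0.2994] yaw,pitch [91.4  9. ] 1.517 lens [0.5314 0.4198 0.2896]
13 [ 0.5299  0.4826  1.5989  0.2269  0.0587  0.0513 -0.0017  0.2997] yaw,pitch [91.6 13. ] 1.285 lens [0.5315 0.4255 0.2865]
17 [ 5.2990e-01  4.8300e-01  1.6037e+00  2.9670e-01  5.5100e-02  5.0800e-02
 -2.0000e-04  3.0000e-01] yaw,pitch [91.9 17. ] 1.85 lens [0.5316 0.4303 0.2839]
21 [5.2990e-01 4.8300e-01 1.6085e+00 3.6650e-01 5.2000e-02 5.0300e-02
 1.5000e-03 3.0020e-01] yaw,pitch [92.2 21. ] 2.933 lens [0.5317 0.4345 0.2815]
26 [0.5298 0.4831 1.614  0.4538 0.0488 0.0503 0.0037 0.3003] yaw,pitch [92.5 26. ] 4.615 lens [0.5317 0.4393 0.2789]
0.21 [ 0.4995 -0.0619] tool cm 43.9 -42.87
0.24 [ 0.5011 -0.0597] tool cm 44.13 -43.01
0.5 [ 0.5174 -0.043 ] tool cm 46.27 -43.94
0.75 [ 0.5366 -0.0314] tool cm 48.49 -44.28
1.0 [ 0.5581 -0.025 ] tool cm 50.72 -44.07
1.25 [ 0.5806 -0.024 ] tool cm 52.84 -43.31
1.45 [ 0.5982 -0.0273] tool cm 54.35 -42.34
1.6 [ 0.6109 -0.032 ] tool cm 55.34 -41.42
1.65 [ 0.6149 -0.034 ] tool cm 55.64 -41.09
```

```bash
python3 -m inch '[[0,0,-7,0,1],[44,-43,-7,0,1],[44,-43,-7,0,1],[44,-43,-7,0,1],[44,-43,-7,0,1]]' 20
```

```text
time: 0.72
tcp_pos: [0.355, -0.3936, 0.2839]
tool_rot: [-3.141, -0.0, 0.387]
force: [0.5, 0.1, 1.0]
finger_gap: 0.998
finger_force: 0.0
```

```bash
python3 -m inch '[[26,-25.4,0,0,1],[26,-25.4,0,0,1],[26,-25.4,0,0,1],[26,-25.4,0,0,1],[26,-25.4,0,0,1]]' 20
python3 -m inch '[[0,0,0,0,1],[0,0,0,0,1],[0,0,6,0,1],[0,0,9,0,1],[0,0,9,0,1]]'
python3 - <<'E'
from h import *
im=[]
for n in('top','side'):
    c=env.read_camera(n);st=env.read_state();g=st['tcp_pos']
    u,v=proj(c,[.5,-.06,.125])[0].astype(int);im.append(cv2.resize(c['img'][v-30:v+30,u-40:u+40,::-1],(400,300),interpolation=cv2.INTER_CUBIC))
    print(n,proj(c,g),u,v)
cv2.imwrite('pics/peg.png',np.hstack(im));print(g)
E
```

```text
time: 1.35
tcp_pos: [0.4793, -0.1068, 0.2841]
tool_rot: [3.141, -0.0, 0.388]
force: [0.6, -0.3, -0.1]
finger_gap: 1.0
finger_force: 0.0
time: 1.98
tcp_pos: [0.4778, -0.1099, 0.1923]
tool_rot: [-3.139, 0.003, 0.386]
force: [-0.6, 0.6, 0.4]
finger_gap: 1.001
finger_force: 0.0
top [[261.08605677 200.62841566]] 248 196
side [[251.37980002 200.80616243]] 256 205
[ 0.47913405 -0.1098286   0.19557061]
```

View pics/peg.png

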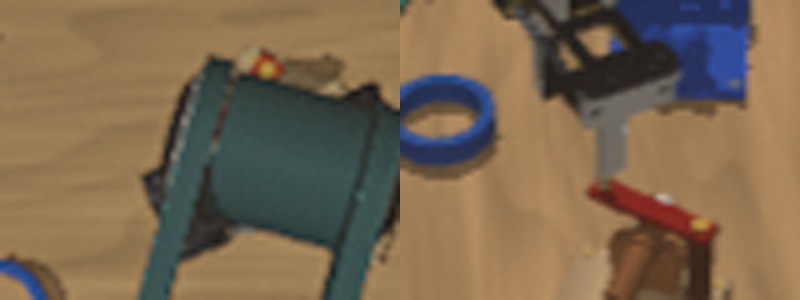

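The hand is 5 cm short of the peg and nothing has been touched. Continuing.

```bash
python3 -m inch '[[4,-3.7,0,0,1],[4,-3.7,0,0,1],[4,-3.7,4,0,1],[4,-3.7,8,0,1],[4,-3.7,9.6,0,1]]' 20
python3 -m inch '[[0,0,0,0,-1],[0,0,0,0,-1],[0,0,0,0,-1],[0,0,0,0,-1],[0,0,0,0,-1]]' 12
```

```text
time: 2.7
tcp_pos: [0.5017, -0.0601, 0.0976]
tool_rot: [-3.141, 0.001, 0.387]
force: [0.8, -0.5, 0.2]
finger_gap: 1.0
finger_force: 0.0
time: 3.32
tcp_pos: [0.5022, -0.0594, 0.0985]
tool_rot: [3.141, -0.0, 0.388]
force: [0.1, 0.9, -1.0]
finger_gap: 0.51
finger_force: 0.0
```

```bash
python3 -m inch '[[0,0,0,0,-1],[0,0,0,0,-1],[0,0,0,0,-1],[0,0,0,0,-1],[0,0,0,0,-1]]' 12
python3 -m inch '[[0,0,0,0,-1],[0,0,0,0,-1],[0,0,0,0,-1]]'
```

```text
time: 3.95
tcp_pos: [0.5008, -0.0583, 0.098]
tool_rot: [-3.138, 0.002, 0.388]
force: [-13.9, 11.2, 7.1]
finger_gap: 0.13
finger_force: 12.0
time: 4.32
tcp_pos: [0.5008, -0.0583, 0.098]
tool_rot: [-3.138, 0.002, 0.388]
force: [-13.3, 9.7, 8.3]
finger_gap: 0.126
finger_force: 12.0
```

```bash
python3 -m inch '[[1.05,-0.5,0,0,-1],[2.1,-0.9,0,0,-1],[3.2,-1.15,0,0,-1],[4.35,-1.25,0,0,-1],[5.5,-1.2,0,0,-1]]' 12
```

```text
time: 4.95
tcp_pos: [0.5479, -0.0249, 0.0981]
tool_rot: [-3.136, 0.0, 0.389]
force: [-8.5, 22.5, 7.4]
finger_gap: 0.135
finger_force: 12.0
```

```bash
python3 -m inch '[[1.1,-0.05,0,0,-1],[2.2,0.3,0,0,-1],[3.3,0.75,0,0,-1],[4.1,1.2,0,0,-1],[4.85,1.7,0,0,-1]]' 12
python3 -m inch '[[0.5,0.45,0,0,-1],[1.0,0.95,0,0,-1],[1.0,0.95,0,0,-1]]'
```

```text
time: 5.58
tcp_pos: [0.6006, -0.0215, 0.0984]
tool_rot: [-3.136, -0.003, 0.389]
force: [5.6, 28.1, 0.9]
finger_gap: 0.135
finger_force: 12.0
time: 5.95
tcp_pos: [0.6143, -0.0263, 0.0986]
tool_rot: [-3.136, -0.006, 0.389]
force: [12.2, 30.7, -1.2]
finger_gap: 0.153
finger_force: 12.8
```

```bash
python3 -m inch '[[0.2,0.0,0,0,-1],[0.4,0.0,0,0,-1],[0.4,0.0,0,0,-1]]'
```

```text
time: 6.32
tcp_pos: [0.6172, -0.026, 0.0984]
tool_rot: [-3.138, -0.003, 0.389]
force: [7.0, 18.9, -0.6]
finger_gap: 0.122
finger_force: 12.8
```

```bash
python3 -m inch '[[0.3,0.05,0,0,-1],[0.5,0.1,0,0,-1],[0.5,0.1,0,0,-1]]'
```

```text
time: 6.7
tcp_pos: [0.6206, -0.0265, 0.0979]
tool_rot: [-3.139, 0.002, 0.388]
force: [-7.1, 7.3, 3.0]
finger_gap: 0.111
finger_force: 10.9
```

```bash
python3 -m inch '[[0,0,0,0,0],[0,0,0,0,0],[0,0,0,0,0],[0,0,0,0,0],[0,0,-6,0,0]]'
python3 -m inch '[[0,0,-6,-10,0],[-6,6,-10,-20,0],[-10,12,-10,-30,0],[-10,18,-10,-40,0],[-10,18,-10,-44.6,0]]'
python3 - <<'E'
from h import *
import pickle
im=[];D={}
for n in('top','side'):
    c=env.read_camera(n);D[n]=c
    u,v=proj(c,[.55,-.08,.09])[0].astype(int);print(n,u,v)
    im.append(cv2.resize(c['img'][v-36:v+36,u-24:u+24,::-1],(400,600),interpolation=cv2.INTER_CUBIC))
cv2.imwrite('pics/kp.png',np.hstack(im));pickle.dump(D,open('c1.pkl','wb'));print(env.read_state()['tcp_pos'],env.read_state()['tool_rot'])
E
```

```text
time: 7.32
tcp_pos: [0.6194, -0.0274, 0.1544]
tool_rot: [-3.138, 0.007, 0.388]
force: [0.5, -0.3, 0.5]
finger_gap: 0.499
finger_force: 0.0
time: 7.95
tcp_pos: [0.5965, -0.2348, 0.2584]
tool_rot: [3.141, 0.0, 1.168]
force: [-0.5, 0.7, -0.7]
finger_gap: 0.498
finger_force: 0.0
top 253 184
side 268 214
[ 0.59666009 -0.2348108   0.25782174] [-3.14124139e+00  4.60241600e-04  1.16509285e+00]
```

View pics/kp.png

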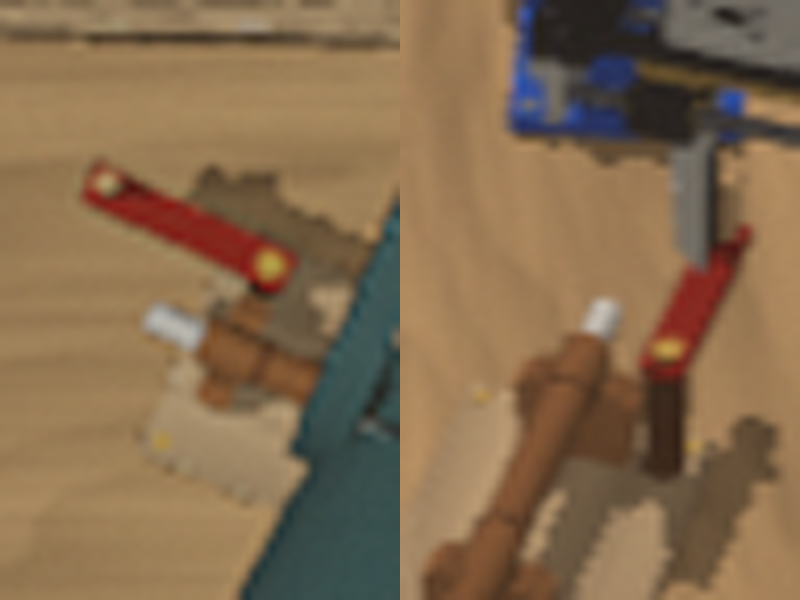

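The keeper is swung aside, parallel to the spindle, with its peg at top crop (107,183) and pivot at (268,264). The spindle is undisturbed, tenon end at (150,318). Now measuring the keeper angle and spindle axis.

```bash
python3 - <<'E'
from h import *
import pickle
D=pickle.load(open('c1.pkl','rb'));T,S=D['top'],D['side']
k=400/48
t=lambda x,y:((x+.5)/k-.5+253-24,(y+.5)/k-.5+184-36)
s=lambda x,y:((x-400+.5)/k-.5+268-24,(y+.5)/k-.5+214-36)
piv=atz(T,*t(268,264),.09);peg=atz(T,*t(107,183),.125);bar=atz(T,*t(90,180),.088)
print('piv',piv,'peg',peg,np.linalg.norm((peg-piv)[:2]),np.degrees(np.arctan2(*(peg-piv)[[1,0]])), 'side piv',atz(S,*s(669,349),.09))
print('tri piv',tri(T,t(268,264),S,s(669,349)))
print('tenon tri',tri(T,t(150,316),S,s(607,302)))
te=atz(T,*t(149,319),.062); j=atz(T,*t(200,335),.066);b=atz(T,*t(300,376),.066);print('T',te,j,b,np.degrees(np.arctan2(*(te-b)[[1,0]])))
sj=atz(S,*s(592,333),.066);sb=atz(S,*s(505,520),.066);print('S',atz(S,*s(607,303),.064),sj,sb,np.degrees(np.arctan2(*(sj-sb)[[1,0]])))
E
```

```text
piv [ 0.57197245 -0.11185292  0.09      ] peg [ 0.60895955 -0.03138977  0.125     ] 0.08855712154117434 65.31282454514636 side piv [ 0.57411495 -0.11113547  0.09      ]
tri piv (array([ 0.57296319, -0.11188544,  0.09069994]), np.float64(0.0020963690386644404))
tenon tri (array([ 0.54896844, -0.05266989,  0.0674452 ]), np.float64(0.0032292779082287505))
T [ 0.54620751 -0.05209204  0.062     ] [ 0.53779974 -0.07801909  0.066     ] [ 0.5169788  -0.12880959  0.066     ] 69.14359808011352
S [ 0.55091084 -0.04972761  0.064     ] [ 0.5412346  -0.07228211  0.066     ] [ 0.48924742 -0.19164102  0.066     ] 66.46430208858537
```

The keeper sits at about 1.60 rad, so it is fully aside. Next I go over the spindle on the tenon side of its middle, so that a light grip lets the tenon end rise while the rear bead stays in its rest. That sets the tilt.

```bash
python3 -m inch '[[7.3,-11.6,0,0,0],[7.3,-11.6,0,0,0],[7.3,-11.6,0,0,0],[7.3,-11.6,5,0,0],[7.3,-11.6,10,0,0]]' 3
python3 -m inch '[[0,0,0,0,0],[0,0,0,0,0]]' 3
```

```text
time: 8.68
tcp_pos: [0.5192, -0.1188, 0.1574]
tool_rot: [3.14, -0.0, 1.166]
force: [0.0, -0.8, 0.2]
finger_gap: 0.499
finger_force: 0.0
time: 8.93
tcp_pos: [0.5197, -0.1193, 0.1603]
tool_rot: [3.14, -0.0, 1.166]
force: [-0.4, -0.3, 1.6]
finger_gap: 0.495
finger_force: 0.0
```

```bash
python3 -m inch '[[-0.3,0.1,4,0,0],[-0.3,0.1,8,0,0],[-0.3,0.1,10.5,0,0],[-0.3,0.1,11.8,0,0],[-0.3,0.1,11.8,0,0]]' 3
python3 -m inch '[[0,0,0,0,-1],[0,0,0,0,-1],[0,0,0,0,-1],[0,0,0,0,-1],[0,0,0,0,-1]]' 3
```

```text
time: 9.55
tcp_pos: [0.5193, -0.1225, 0.0412]
tool_rot: [3.141, -0.0, 1.166]
force: [-0.3, -0.1, 0.2]
finger_gap: 0.503
finger_force: 0.0
time: 10.18
tcp_pos: [0.5189, -0.1224, 0.0405]
tool_rot: [3.141, -0.0, 1.166]
force: [-0.3, 1.2, 4.0]
finger_gap: 0.255
finger_force: 3.0
```

Gripped on 24 mm with 3 N. Raising the tenon end.

```bash
python3 -m inch '[[0,0,-0.5,0,-1],[0,0,-1,0,-1],[0,0,-1.5,0,-1],[0,0,-2.0,0,-1],[0,0,-2.4,0,-1]]' 3
python3 -m inch '[[0,0,0,0,-1],[0,0,0,0,-1]]' 3
python3 - <<'E'
from h import *
import pickle
im=[];D={}
for n in('side','top'):
    c=env.read_camera(n);D[n]=c
    u,v=proj(c,[.5,-.15,.08])[0].astype(int);print(n,u,v)
    im.append(cv2.resize(c['img'][v-30:v+30,u-20:u+20,::-1],(400,600),interpolation=cv2.INTER_CUBIC))
cv2.imwrite('pics/tilt.png',np.hstack(im));pickle.dump(D,open('c2.pkl','wb'))
E
```

```text
time: 10.8
tcp_pos: [0.5187, -0.1223, 0.0646]
tool_rot: [3.141, -0.0, 1.166]
force: [0.1, 0.1, -1.0]
finger_gap: 0.255
finger_force: 3.0
time: 11.05
tcp_pos: [0.5186, -0.1223, 0.0641]
tool_rot: [-3.141, -0.0, 1.166]
force: [-0.3, -0.5, 1.2]
finger_gap: 0.256
finger_force: 3.0
side 258 229
top 269 196
```

View pics/tilt.png

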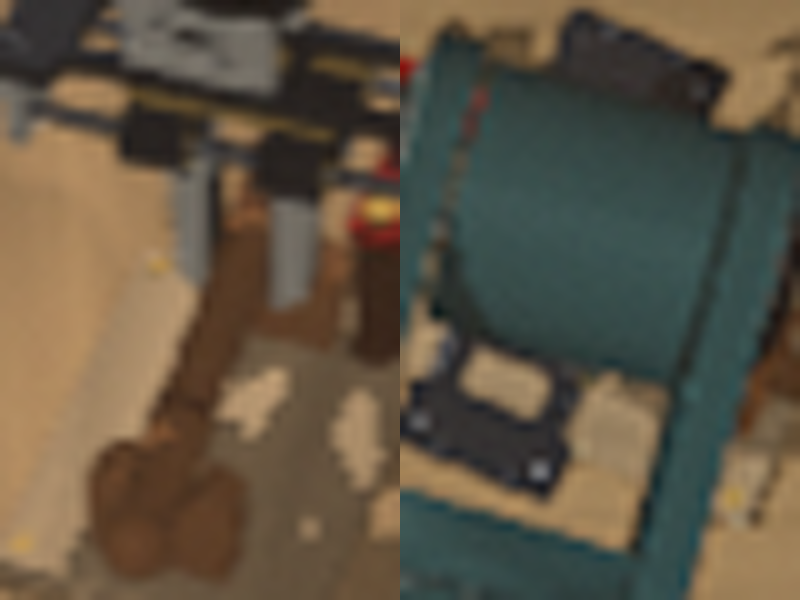

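```bash
python3 - <<'E'
from h import *
import pickle
D=pickle.load(open('c2.pkl','rb'));S=D['side']
G=np.array([.5187,-.1223,.0832]);h=1.166
for p in (0,4,8,12,16):
    q=np.radians(p);d=np.array([np.cos(h)*np.cos(q),np.sin(h)*np.cos(q),np.sin(q)])
    o=[(proj(S,G+x*d)[0]-[238,199]+.5)*10 for x in (-.153,-.085)]
    print(p,np.round(o).tolist())
E
```

```text
0 [[118.0, 531.0], [177.0, 401.0]]
4 [[119.0, 550.0], [178.0, 412.0]]
8 [[120.0, 566.0], [178.0, 421.0]]
12 [[123.0, 581.0], [179.0, 430.0]]
16 [[125.0, 594.0], [181.0, 437.0]]
```

The rear bead is still in its rest with the knob at (138,548), and the fingers have raised the tenon end. The grip rose 23 mm on a lever of about 105 mm, a tilt of about 12.5–13°. Now clamping and lifting.

```bash
python3 -m inch '[[0,0,0,0,-1],[0,0,0,0,-1],[0,0,0,0,-1]]' 45
python3 -m inch '[[0,0,-1,0,-1],[0,0,-3,0,-1],[0,0,-6,0,-1],[0,0,-9,0,-1],[0,0,-12,0,-1]]' 45
python3 -m inch '[[0,0,-3,0,-1],[4,-1.5,-4.9,0,-1],[8,-3,-4.9,-5,-1],[12,-4.5,-4.9,-10,-1],[16,-6,-4.9,-15,-1]]' 45
```

```text
time: 11.52
tcp_pos: [0.5186, -0.1223, 0.0641]
tool_rot: [-3.141, 0.0, 1.166]
force: [-0.3, -0.3, 0.1]
finger_gap: 0.245
finger_force: 45.0
time: 12.15
tcp_pos: [0.5187, -0.1223, 0.1869]
tool_rot: [3.14, -0.0, 1.166]
force: [-1.5, 0.9, -0.8]
finger_gap: 0.246
finger_force: 45.0
time: 12.78
tcp_pos: [0.5264, 0.0497, 0.2351]
tool_rot: [3.14, -0.0, 1.431]
force: [0.4, -0.3, 0.6]
finger_gap: 0.249
finger_force: 45.0
```

```bash
python3 -m inch '[[4,-0.2,0,-3,-1],[8,-0.4,0,-6,-1],[12,-0.7,0.1,-9.6,-1],[14.3,-0.8,0.2,-9.6,-1],[14.3,-0.8,0.2,-9.6,-1]]' 45
python3 -m inch '[[0,0,0,0,-1],[0,0,0,0,-1],[0,0,0,0,-1]]' 45
python3 - <<'E'
from h import *
import pickle
im=[];D={}
for n in('side','top'):
    c=env.read_camera(n);D[n]=c
    u,v=proj(c,[.53,.33,.27])[0].astype(int);print(n,u,v)
    im.append(cv2.resize(c['img'][v-30:v+30,u-40:u+40,::-1],(800,600),interpolation=cv2.INTER_CUBIC))
a=np.vstack([cv2.resize(i,(640,480)) for i in im]); 
u,v=proj(D['side'],[.53,.30,.27])[0].astype(int);print(u,v)
A=cv2.resize(D['side']['img'][v-30:v+30,u-20:u+20,::-1],(400,600),interpolation=cv2.INTER_CUBIC)
u,v=proj(D['top'],[.53,.30,.27])[0].astype(int);print(u,v)
B=cv2.resize(D['top']['img'][v-30:v+30,u-40:u,::-1],(400,600),interpolation=cv2.INTER_CUBIC)
cv2.imwrite('pics/pre.png',np.hstack([A,B]));pickle.dump(D,open('c3.pkl','wb'));print(env.read_state()['tcp_pos'],env.read_state()['tool_rot'])
E
```

```text
time: 13.4
tcp_pos: [0.5388, 0.1922, 0.2324]
tool_rot: [3.141, -0.0, 1.597]
force: [-0.1, 0.3, -1.5]
finger_gap: 0.244
finger_force: 45.0
time: 13.78
tcp_pos: [0.539, 0.1904, 0.2315]
tool_rot: [3.141, -0.0, 1.595]
force: [0.2, 0.5, -0.4]
finger_gap: 0.247
finger_force: 45.0
side 255 123
top 144 186
256 126
152 186
[0.53895443 0.19065862 0.23131978] [ 3.14150541e+00 -3.20584515e-05  1.59500439e+00]
```

View pics/pre.png

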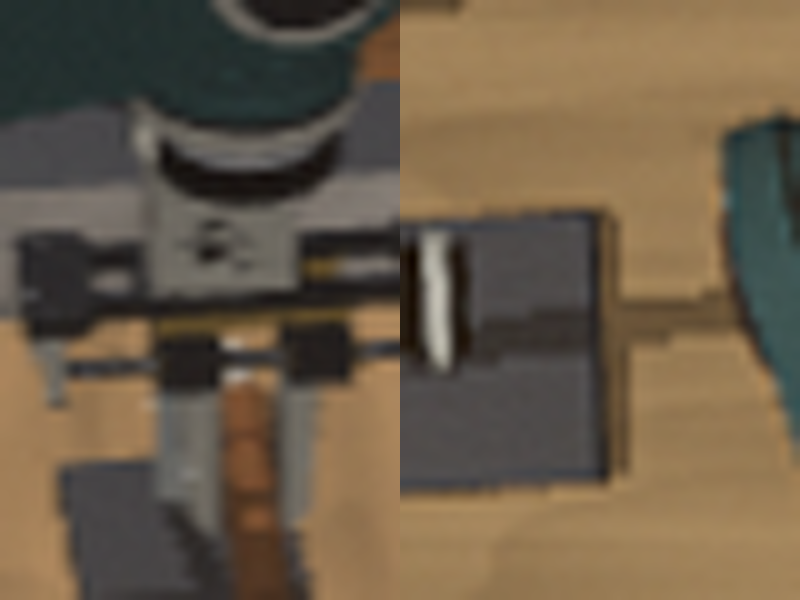

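The arm hides the spindle from the top camera. In the side view it hangs between the fingers at about (248,430), in line with them. I'll check the tilt numerically from the knob's silhouette.

```bash
python3 - <<'E'
from h import *
import pickle
D=pickle.load(open('c3.pkl','rb'));S=D['side'];im=S['img'].astype(int)
G=np.array([.539,.1906,.2505]);h=1.595
a=np.linspace(0,2*np.pi,40)
for p in (0,6,10,13,16,20):
    q=np.radians(p);d=np.array([np.cos(h)*np.cos(q),np.sin(h)*np.cos(q),np.sin(q)])
    n1=np.array([-np.sin(h),np.cos(h),0]);n2=np.cross(d,n1)
    o=[]
    c=G-.153*d+.013*(np.cos(a)[:,None]*n1+np.sin(a)[:,None]*n2)
    pr=proj(S,c);bl=[proj(S,G+(x-.034)*d)[0].round(1).tolist() for x in (-.119,-.08,-.05)]
    print(p,'end v',pr[:,1].min().round(1),pr[:,1].max().round(1),'u',pr[:,0].min().round(1),pr[:,0].max().round(1),bl)
for v in range(136,186): print(v,' '.join('%3d'%im[v,u,0] for u in range(252,274)))
E
```

```text
0 end v 162.3 167.6 u 261.2 267.7 [[264.5, 165.0], [263.3, 159.3], [262.5, 155.0]]
6 end v 165.7 170.4 u 261.2 267.7 [[264.5, 168.1], [263.3, 161.6], [262.5, 156.7]]
10 end v 167.7 172.1 u 261.2 267.6 [[264.4, 169.9], [263.3, 163.0], [262.5, 157.8]]
13 end v 169.2 173.3 u 261.2 267.5 [[264.4, 171.3], [263.3, 164.0], [262.5, 158.5]]
16 end v 170.6 174.4 u 261.1 267.5 [[264.3, 172.5], [263.2, 164.9], [262.4, 159.2]]
20 end v 172.2 175.7 u 261.0 267.4 [[264.2, 174.0], [263.2, 166.0], [262.4, 160.0]]
136 101 101 103 110 110 109 114 123 123 110 100  87  95 110 110 115 138 154 153 155 157 161
137 101 100 103 111 110 101 105 122 122 111 102  84  91 111 111 127 148 155 153 154 157 161
138 102  98 103 110 111 101 102 118 120 110  93  73  91 111 110 126 147 155 153 153 156 160
139 101  97 100 112 111 101  90 100 103  97  88  74  92 111 112 126 145 154 151 151 154 159
140 102  95 100 112 112  96  85 108 123 114  85  65  92 110 113 139 156 154 152 153 156 160
141 101 102 107 113 110 100  98 115 123 119  94  69  92 111 113 140 157 155 152 152 155 159
142 101 104 112 117 110  98  98 116 121 118  9
[... 3301 characters left out ...]
  40  39  40  38  39  40  39  41  40  40  39  40  40  40
179 155 156 160 164 141 105  85  48  41  39  40  41  39  42  41  40  41  40  41  40  42  41
180 153 153 158 164 146 110  82  47  42  40  39  39  41  42  42  42  44  41  45  51  47  49
181 154 152 154 163 170 139  74  49  45  42  40  41  42  42  45  44  41  43  47  49  51  49
182 152 151 155 163 170 155  99  50  52  50  47  41  44  45  42  42  43  41  45  46  46  44
183 152 148 156 164 171 143  79  51  49  50  50  50  47  43  42  41  41  42  42  41  44  43
184 150 147 153 165 171 141  80  49  49  50  48  50  47  41  39  41  42  40  43  42  42  39
185 149 146 153 165 170 134  63  49  51  48  49  50  46  42  38  40  41  38  38  40  42  40
```

```bash
python3 - <<'E'
from h import *
import pickle
a=np.linspace(0,2*np.pi,40)
def endpred(S,G,h,p,s):
    q=np.radians(p);d=np.array([np.cos(h)*np.cos(q),np.sin(h)*np.cos(q),np.sin(q)])
    n1=np.array([-np.sin(h),np.cos(h),0]);n2=np.cross(d,n1)
    pr=proj(S,G-s*d+.013*(np.cos(a)[:,None]*n1+np.sin(a)[:,None]*n2))
    return p,pr.min(0).round(1),pr.max(0).round(1)
S0=pickle.load(open('c0.pkl','rb'))['side'];S2=pickle.load(open('c2.pkl','rb'))['side']
print('c0',endpred(S0,np.array([.5062,-.1558,.06]),1.167,0,.117))
for p in (0,5,9,13): print('c2',endpred(S2,np.array([.5187,-.1223,.0832]),1.166,p,.153))
for S,v0,v1,u0,u1 in((S0,240,264,242,264),(S2,240,264,242,264)):
    print()
    for v in range(v0,v1): print(v,' '.join('%3d'%S['img'][v,u,0] for u in range(u0,u1)))
E
```

```text
c0 (0, array([246.6, 253.4]), array([253.2, 258.3]))
c2 (0, array([245.9, 249.1]), array([252.6, 254.1]))
c2 (5, array([246.1, 251.6]), array([252.7, 256.1]))
c2 (9, array([246.3, 253.5]), array([252.9, 257.6]))
c2 (13, array([246.5, 255.1]), array([253.1, 258.8]))

240 172 168 166 164 157 160 163 166 169 175 161 121 114 122 104  91  89  87 138 169 141 108
241 172 170 166 161 157 160 162 167 171 175 151 121 124 128 124 109  87 105 154 143 106 107
242 168 164 165 160 159 161 163 164 167 159 133 121 128 126 118 107  89 137 174 144 105 108
243 169 165 166 162 160 160 152 133 123 121 121 125 127 121 115 100 102 148 169 139 106 106
244 163 165 163 160 160 153 137 122 109 111 123 127 124 119 108  92 119 158 143 106 108 105
245 165 166 165 160 158 146 127 117 109 114 125 126 119 113 100  84 104 132 124 107 106 105
246 166 170 166 161 150 126 105 105 107 111 122 124 117 106  92  77 104 119 112 108 107 105
247 167 168 165 160 134  94  93  96 101 115 123 120 112  99  84  83 106 116 113 114 113 108
248 168 166 161 160 135  94  94  92 106 123 123 115 104  88  76 102 116 110 113 115 107  99
249 1
[... 2883 characters left out ...]
  94  91  90  91  97 102  99  93  91  90  88  96 103 100
257 116 109 110 118 122 121 112 106 105 101 104 107 104 104 103 104 100  96  98 102 103 100
258 105 106 106 122 126 111 107 111 116 116 111 106 105 106 104 103 102 101 104 103 102 100
259 121 121 122 113 102 100 103 109 112 109 108 110 112 111 105 103 102 101 103 102 101  99
260 170 172 170 138 101 102 106 108 106 104 102 100 102 103 105 110 109 108 107 105 104 101
261 171 171 145 103 102 104 107 107 107 104  99  87  84  97 106 106 101 105 112 114 109 103
262 170 170 145 103 103 106 105 106 107 103  99  93  89  91  93  86  89  98 110 110  99  99
263 168 167 149 121 122 115 106 104 105 103  99  92  90  92  94  94  94  96  97  94  92  91
```

In the cradle (c0), where the spindle is level, the model's knob edges sit about 2–3 px lower than measured. Corrected for that, both held views give a tilt of about 12–13°, matching the lift geometry and the camera's dip (about 12–13°). Making the final approach.

```bash
python3 -m inch '[[2,0,-0.1,0,-1],[4,-0.1,-0.2,0,-1],[6,-0.1,-0.2,0,-1],[7.5,-0.1,-0.2,0,-1],[8.3,-0.1,-0.2,0,-1]]' 45
python3 -m inch '[[0,0,0,0,-1],[0,0,0,0,-1],[0,0,0,0,-1],[0,0,0,0,-1]]' 45
python3 - <<'E'
from h import *
import pickle
D={n:env.read_camera(n) for n in('side','top')};pickle.dump(D,open('c4.pkl','wb'))
def cr(n,P,z=10):
    u,v=proj(D[n],P)[0].astype(int);print(n,u,v)
    return cv2.resize(D[n]['img'][v-30:v+30,u-20:u+20,::-1],(400,600),interpolation=cv2.INTER_CUBIC)
cv2.imwrite('pics/fin.png',np.hstack([cr('side',[.53,.30,.25]),cr('top',[.53,.38,.28])]))
st=env.read_state();print(st['tcp_pos'],st['tool_rot'])
E
```

```text
time: 14.5
tcp_pos: [0.5357, 0.2752, 0.233]
tool_rot: [-3.141, 0.0, 1.597]
force: [0.4, 0.8, -1.2]
finger_gap: 0.249
finger_force: 45.0
time: 15.0
tcp_pos: [0.536, 0.2737, 0.2333]
tool_rot: [3.141, -0.0, 1.595]
force: [1.5, 0.0, -0.6]
finger_gap: 0.247
finger_force: 45.0
side 256 130
top 130 185
[0.53589835 0.27381557 0.23322876] [ 3.14156338e+00 -1.74826201e-05  1.59529104e+00]
```

View pics/fin.png

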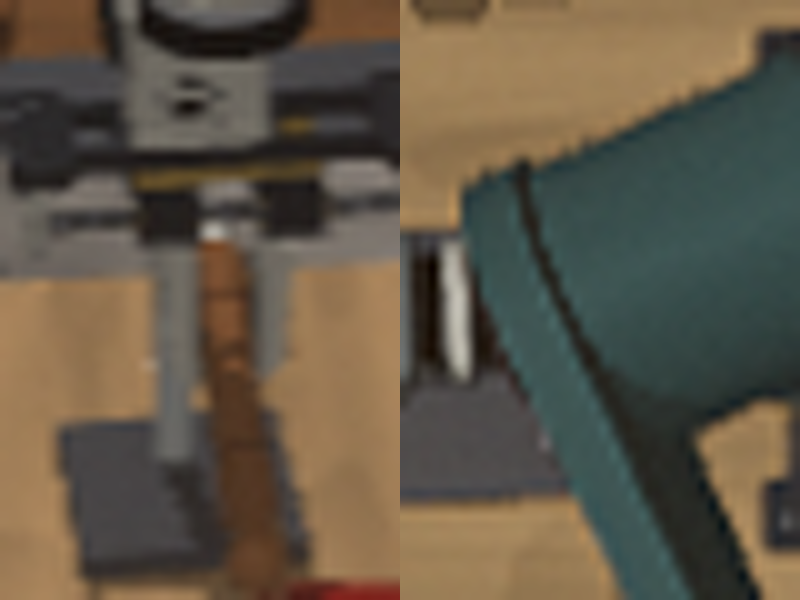

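```bash
python3 - <<'E'
from h import *
import pickle
S=pickle.load(open('c4.pkl','rb'))['side'];G=np.array([.5359,.2738,.2522])
im=S['img']
for h in (1.555,1.595,1.635):
  for p in (9,12.5,16):
    q=np.radians(p);d=np.array([np.cos(h)*np.cos(q),np.sin(h)*np.cos(q),np.sin(q)])
    print(h,p,[((proj(S,G+(x-.034)*d)[0]-[236,100]+.5)*10).round().tolist() for x in (.11,.083,.08,.05,-.05,-.08,-.11)])
b=lambda v:[(u,tuple(im[v,u])) for u in range(252,266)]
for v in range(118,162,2):
    m=[u for u in range(250,268) if im[v,u,0]>im[v,u,2]*1.6 and im[v,u,0]<150]
    print(v,(v-100+.5)*10,m and ((m[0]+m[-1])/2-236+.5)*10,len(m),im[v,(m[0]+m[-1])//2] if m else '')
E
```

```text
1.555 9 [[213.0, 226.0], [217.0, 264.0], [218.0, 268.0], [222.0, 312.0], [237.0, 465.0], [242.0, 513.0], [247.0, 563.0]]
1.555 12.5 [[213.0, 218.0], [217.0, 259.0], [218.0, 264.0], [222.0, 310.0], [237.0, 474.0], [242.0, 525.0], [247.0, 577.0]]
1.555 16 [[214.0, 210.0], [217.0, 254.0], [218.0, 259.0], [222.0, 309.0], [237.0, 482.0], [242.0, 536.0], [247.0, 591.0]]
1.595 9 [[207.0, 226.0], [213.0, 264.0], [214.0, 269.0], [221.0, 312.0], [245.0, 465.0], [253.0, 513.0], [261.0, 562.0]]
1.595 12.5 [[207.0, 218.0], [213.0, 259.0], [214.0, 264.0], [221.0, 311.0], [245.0, 473.0], [253.0, 524.0], [260.0, 577.0]]
1.595 16 [[207.0, 211.0], [213.0, 254.0], [214.0, 259.0], [221.0, 309.0], [245.0, 481.0], [252.0, 535.0], [260.0, 590.0]]
1.635 9 [[200.0, 226.0], [209.0, 265.0], [210.0, 269.0], [219.0, 312.0], [253.0, 464.0], [263.0, 512.0], [274.0, 561.0]]
1.635 12.5 [[200.0, 219.0], [209.0, 260.0], [210.0, 264.0], [219.0, 311.0], [253.0, 473.0], [263.0, 524.0], [274.0, 576.0]]
1.635 16 [[201.0, 211.0], [209.0, 255.0], [210.0, 260.0], [219.0, 309.0], [252.0, 481.0], [262.0, 534.0], [273.0, 589.0]]
118 185.0 170.0 6 [93 74 40]
120 205.0 [] 0 
122 225.0 [] 0 
124 245.0 215.0 3 [123  80  49]
126 265.0 225.0 5 [118  78  49]
128 285.0 225.0 5 [114  75  47]
130 305.0 250.0 6 [85 56 39]
132 325.0 225.0 5 [122  78  48]
134 345.0 250.0 6 [77 51 35]
136 365.0 230.0 4 [101  65  40]
138 385.0 245.0 9 [79 53 35]
140 405.0 245.0 9 [80 53 34]
142 425.0 250.0 6 [81 52 35]
144 445.0 255.0 6 [68 47 31]
146 465.0 260.0 6 [81 53 34]
148 485.0 245.0 5 [82 55 36]
150 505.0 270.0 8 [80 52 33]
152 525.0 250.0 6 [81 55 36]
154 545.0 275.0 7 [89 59 38]
156 565.0 270.0 10 [97 65 40]
158 585.0 230.0 18 [91 71 49]
160 605.0 260.0 12 [117  74  52]
```

The tenon shoulder at (213,243) is within about 0.5 px of the prediction, and the hand is steady. I'll check that the keeper and bystanders haven't moved since the earlier pictures, then hand in.

```bash
python3 - <<'E'
from h import *
import pickle
A=pickle.load(open('c1.pkl','rb'));B=pickle.load(open('c4.pkl','rb'))
red=lambda i:((i[...,0].astype(int)>110)&(i[...,1]<60)&(i[...,2]<60))
for n in('side','top'):
    u,v=proj(A[n],[.591,-.07,.09])[0].astype(int)
    for c in(A,B):
        m=red(c[n]['img'][v-16:v+17,u-16:u+17]);y,x=np.nonzero(m);print(n,m.sum(),x.mean().round(2) if m.any() else 0,y.mean().round(2) if m.any() else 0)
T0=pickle.load(open('c0.pkl','rb'))
for nm,P in dict(flask=(585,315),glue=(545,265),head=(498,237),spares=(385,215),mallet=(530,345),tape=(324,357)).items():
    u,v=[int(q*.64) for q in P];d=np.abs(T0['top']['img'][v-10:v+10,u-10:u+10].astype(int)-B['top']['img'][v-10:v+10,u-10:u+10]).mean();print(nm,d.round(1))
E
```

```text
side 56 17.14 18.38
side 0 0 0
top 87 17.67 17.3
top 0 0 0
flask 2.1
glue 2.1
head 2.0
spares 1.7
mallet 2.2
tape 1.8
```

```bash
python3 - <<'E'
from h import *
import pickle
A=pickle.load(open('c1.pkl','rb'));B=pickle.load(open('c4.pkl','rb'))
r=[]
for n in('side','top'):
    u,v=proj(A[n],[.575,-.08,.09])[0].astype(int)
    for c in(A,B):
        r.append(cv2.resize(c[n]['img'][v-25:v+25,u-25:u+25,::-1],(300,300),interpolation=cv2.INTER_CUBIC))
cv2.imwrite('pics/kchk.png',np.vstack([np.hstack(r[:2]),np.hstack(r[2:])]))
E
```

```text
(no output)
```

View pics/kchk.png

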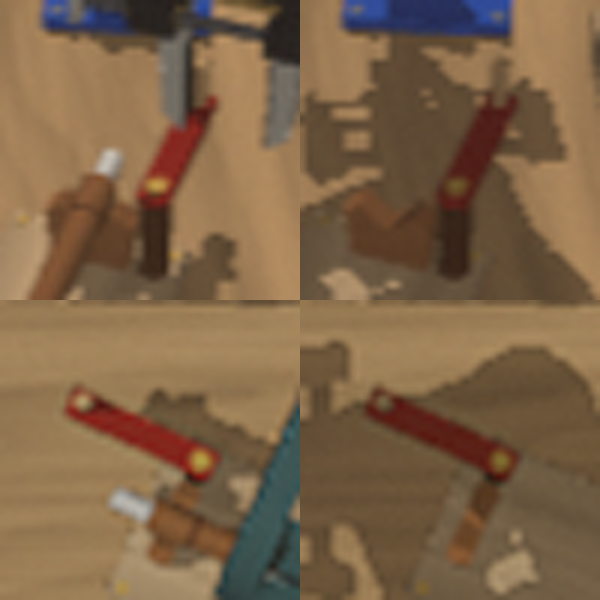

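The keeper is only in the arm's shadow. It is in the same place as before, peg at (382,402) against (82,402) in the earlier crop, still fully aside, and the cradle is empty. Handing in.

```bash
python3 -c "
from workcell import env
print(env.job_done())"
```

```text
the job is handed in; nothing more can be done
None
```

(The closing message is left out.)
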